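# Pull the long pine box from the stack for painting

### The arm

A 6-joint arm with a two-finger parallel gripper is mounted at the origin on the work surface. World frame = base frame: x ahead of the robot, y to its left, z up, the work surface at z = 0. Lengths are in m, angles in rad, forces in N, time in s.
With the tool pointing down it reaches from about 0.35 to 0.85 m from the base axis. Payload 8.1 kg.
Tool frame: the origin (TCP) lies midway between the tips of the shut fingers; the grasp point (between the pads) lies 19 mm behind it; x points along the fingers, y is the direction in which the jaws open and shut, and the axes are right-handed (so a half turn about x gives the same grasp; the last joint's range is limited). The gripper opens to 93 mm and grips with 3 to 60 N. Pads are 15 mm wide; open, the fingers measure 128 mm over their backs; the gripper's body (75 mm by 188 mm) begins 65 mm behind the grasp point.
Start: joints at [-1.38, 0.13, 1.488, -0, 1.523, -0.085], TCP at [0.163, -0.577, 0.194] pointing down, gripper open.
Joint ranges: [-2.96, 2.96], [-0.89, 2.26], [0.02, 2.5], [-1.34, 4.48], [0, 2.73], [-2.66, 2.66]. Speed limits (rad/s): [2.39, 2.39, 2.79, 3.14, 3.14, 3.14].

### API

Orientations are given as [roll, pitch, yaw] about the fixed x, y, z axes, in that order (R = Rz(yaw) Ry(pitch) Rx(roll)).
In Python, from bench import bot gives the robot as it stands. The module is installed in compiled form; this text tells all that it offers.
- The arm moves only by the tool apply_moves, never from a script. Its argument "commands" is text: rows parted by semicolons, each of 7 numbers parted by spaces: the shift along the tool's x, y, z in m, then the turn, a rotation vector about the tool's x, y, z in degrees, then the finger opening in m, from 0 to 0.093. A call has 1 to 10 rows; each row is the pose to reach, as a shift and turn from the pose commanded when the call began, along the tool's axes at that moment; what a row does not reach only later rows make up. A row lasts 1/8 s, in which the tool goes at most 62.5 mm and 10.7 degrees, less where a joint would pass 70% of its speed; a pose out of reach is approached as far as the arm can. A call with a gripper value outside its range is refused whole. The fingers move at their own pace and stop on an object; the grip force is fixed at half the most. Time passes only in rows, so rows that repeat a pose let the fingers close. It gives the time, the measured TCP pose, the force and the opening at its end, in the units of the state.
- bot.get_state(): the state, without advancing time (a new reading comes with each control period).
- bot.snapshot(name): name is "scene" or "top" or "wrist"; returns (picture, depth): 384x512x3 uint8, red, green, blue; 384x512 float32, m along the optical axis (not along the pixel's ray), 0 where there is no reading.
- bot.get_calibration(name): a dict with "intrinsics" (3x3 intrinsics, pixels), "world_from_camera" (4x4, takes a point from camera to world coordinates); the wrist camera has in their place "tool_from_camera" (4x4, takes a point from camera to tool coordinates, whose origin is the TCP and whose axes are the tool frame's). Camera axes: x right, y down, z forward; pixel columns grow to the right and rows downward; lengths in m; the calibration is good to about 2 mm. A picture is of the moment at which its call begins: read the wrist's pose just before it. get_calibration takes no time and is no camera call.
- bot.hand_in(): hands the job in, once; it reports no verdict.
Trained networks look in the newest picture that a camera, given by its name, has taken for a name from the list of things; names that differ only in an ending like _2 or _b are one class to them, and where a whole thing is asked for, a point or a joint stands for the part that bears it (a point fixed in the world has none). Each returns a list of dicts, best first, with "conf" (0 to 1); they miss things now and then, are a little off and sometimes report something else, mostly with a low value. They report only what shows in the picture. A call takes as long as a camera call. They do not tell look-alikes from the thing itself.
- bot.regions_of(camera, label): "region" (384x512 bool, what is visible of it) and "point" ([column, row] in pixels, amid what is visible of it).
The state is a dict: "time_s": time; "qpos": joint angles; "qvel": joint speeds; "tau": joint torques, N m; "tcp_pos": TCP position; "eef_rot": TCP orientation; "ft_force": force on the tool from outside, world axes, zero at the start; "moment": the same for the moment, N m; "width": finger opening in m.
Only numpy, scipy, OpenCV 4.12 (cv2) and the standard library are available. Lean on these libraries where they do the work, as an engineer would, in place of code of your own. Each camera call takes 0.05 s, during which the arm holds its last target. There are 200 camera calls.

### The job

The long pine box is stuck in the middle of the stack and is to be painted next. First lift the two boxes above it off the stack and set them aside (the cardboard is kept clear for that), then lay the long box right way up along the painting rack, centred across its two rails, and finally put the two boxes back squarely on the bottom box in the order they were, the divided one on top. Leave the bottom box where it stands, never tip a box over, and do not disturb the tools and paints around.

Things in the scene. Friction and masses are not known exactly. Their poses are not given: they have to be found in the camera images.
- bottom_box: Lowest box of the stack of four, standing loose on the table. 150 long, 54 wide, 32 high (mm), about 75 g. Bare pine, open-topped, 11 mm walls, 6 mm floor. Origin: centre of the underside; x along its length, y across its width, z up. The lower three boxes are equally high and all lie nearly flush along the same direction, so each rests 32 mm above the one below; the whole stack is 116 mm high.
- long_box: The box wanted, second from below: 200 long, 54 wide, 32 high (mm), about 95 g; its ends stick out some 25 mm beyond the other boxes at both ends. Bare pine, open-topped, 11 mm walls, 6 mm floor. Origin: centre of the underside; x along its length, y across its width, z up. 
- second_box: Third from below, resting on the long box: 150 x 54 x 32 mm, about 75 g, without a divider. Bare pine, open-topped, 11 mm walls, 6 mm floor. Origin: centre of the underside; x along its length, y across its width, z up. It and the top box can be lifted together (52 mm high) by gripping across the width of this one, low down.
- top_box: Top of the stack: a shallow box 150 x 50 x 20 mm (12 mm lower and 4 mm narrower than the others), about 55 g, with one 11 mm wooden divider across its middle. Bare pine, open-topped, 11 mm walls, 6 mm floor. Origin: centre of the underside; x along its length, y across its width, z up. 
- rack: Painting rack, fixed to the table: plywood foot 150 x 100 x 8 mm with two upright rails, each 12 mm thick and 100 mm long across the rack (along its y), centred 58 mm either side of its middle, tops 45 mm above the table. Between the rails it is open down to the foot. Origin: centre of the underside; x runs from one rail to the other, the way the long box is to lie.
- rack_top (a point): Point midway between the two rails at the height of their tops (45 mm above the table), axes as the rack's. The middle of the long box's underside belongs here.
- card: Piece of brown cardboard 230 x 120 x 3 mm, fixed flat on the table, kept clear for setting boxes aside. Origin: centre of the underside; x along its length. The stack, the rack and the card stand side by side in any order, left, middle or right.
- hammer: Hammer lying on the table near the robot, about 300 mm long; leave it alone. Origin: within its length, on the table.
- brush: Paint brush lying on the table, pointing away from the robot, between two of the three places; leave it alone.
- screwdriver: Screwdriver lying on the table, pointing away from the robot, between two of the three places; leave it alone.
- glue: White glue bottle, 60 mm thick, 170 mm tall, standing towards the far edge; leave it alone. Origin: centre of its base.
- paint_tin: Paint tin, 84 mm thick, 100 mm tall, standing towards the far edge; leave it alone. Origin: centre of its base.
- paint_tray: Orange plastic paint tray 160 x 220 x 30 mm at the left side; leave it alone. Origin: centre of its underside.
- offcut: Flat pine offcut 120 x 60 x 20 mm lying near the robot; leave it alone. Origin: centre of its underside.
Things that resemble listed ones, but are neither listed nor needed, are in the scene too. Leave any purple look-alike of the bottom_box alone.

How it is judged:
By the outcome, as a careful person would: the job done as asked, in the order asked, and still so for the second after the job is handed in, with the robot touching nothing.
It also fails if it takes over 70 s, if anything falls off the work surface, if the arm or the gripper's body presses on something with over 40 N, if the wrist force passes 120 N, or if a joint passes its speed limit or range.

## Working session

There is one attempt and no reset: what is moved stays moved. The work goes in short steps, Python scripts to look and compute and a tool call to move; the robot and the scene stay as the last step left them, time stands still between calls to the robot, and variables do not carry over. Pictures are saved under pics/ and viewed, about 8 in all and at most 12, crops included, and the job is handed in when it is done.

Besides the shell and the picture viewer there is one more tool, called after "Request:" by a JSON object that holds its "op" and its "data", one argument or row to a line. apply_moves: Moves the arm, as the interface text tells. Its arguments: {"type":"object","properties":{"commands":{"type":"string"}},"required":["commands"]}

```bash
mkdir -p pics; cat > h.py <<'E'
import numpy as np, cv2
from bench import bot
def cloud(cam, d, st=None):
    c=bot.get_calibration(cam); K=np.array(c['intrinsics'])
    v,u=np.mgrid[:384,:512]; P=np.stack([(u-K[0,2])/K[0,0]*d,(v-K[1,2])/K[1,1]*d,d],-1)
    if 'world_from_camera' in c: T=np.array(c['world_from_camera'])
    else:
        from scipy.spatial.transform import Rotation as R
        W=np.eye(4); W[:3,:3]=R.from_euler('xyz',st['eef_rot']).as_matrix() if len(np.ravel(st['eef_rot']))==3 else np.array(st['eef_rot']).reshape(3,3)
        W[:3,3]=st['tcp_pos']; T=W@np.array(c['tool_from_camera'])
    Q=P@T[:3,:3].T+T[:3,3]; Q[d==0]=np.nan
    return Q
def rect(Q,m):
    p=Q[m]; p=p[~np.isnan(p[:,0])]
    (cx,cy),(w,h),a=cv2.minAreaRect((p[:,:2]*1000).astype(np.float32))
    if w<h: w,h,a=h,w,a+90
    a=(a+90)%180-90
    return round(cx,1),round(cy,1),round(w,1),round(h,1),round(a,1)
E
python3 - <<'E'
from h import *
s=bot.get_state(); print({k:np.round(v,3) for k,v in s.items()})
im={}
for c in('top','scene'):
    p,d=bot.snapshot(c); im[c]=p; np.save(c+'.npy',d)
    Q=cloud(c,d)
    for l in ['bottom_box','long_box','second_box','top_box','rack','card','brush','screwdriver','glue','paint_tin','hammer','offcut'] if c=='top' else []:
        for r in bot.regions_of(c,l)[:3]:
            m=r['region']
            print(c,l,round(r['conf'],2),np.round(r['point']),m.sum(),rect(Q,m),np.round(np.nanpercentile(Q[m][:,2],[5,50,95]),3))
cv2.imwrite('pics/a.png',cv2.resize(im['top'][:,:,::-1],(800,600)))
cv2.imwrite('pics/b.png',cv2.resize(im['scene'][:,:,::-1],(800,600)))
E
```

```text
{'time_s': np.float64(0.0), 'qpos': array([-1.38 ,  0.131,  1.489, -0.   ,  1.523, -0.085]), 'qvel': array([-0.   , -0.001,  0.003,  0.001,  0.001,  0.001]), 'tau': array([ 0.0000e+00, -5.5984e+01, -4.9176e+01,  7.7000e-02,  3.5000e-02,
       -0.0000e+00]), 'tcp_pos': array([ 0.163, -0.577,  0.193]), 'eef_rot': array([-1.654,  1.569,  1.763]), 'ft_force': array([0.162, 0.62 , 0.424]), 'moment': array([0.003, 0.006, 0.039]), 'width': np.float64(0.093)}
top bottom_box 0.82 [392. 200.] 676 (486.4, -489.6, 160.0, 67.6, -23.0) [-0.001  0.02   0.037]
top bottom_box 0.52 [336. 206.] 19 (458.3, -270.7, 80.1, 2.3, -7.9) [-0.001  0.025  0.031]
top long_box 0.81 [345. 220.] 161 (480.0, -299.0, 199.8, 55.2, -5.4) [0.034 0.061 0.071]
top long_box 0.37 [275. 190.] 1880 (532.1, -32.9, 233.6, 122.8, 15.9) [-0.006  0.002  0.01 ]
top top_box 0.64 [350. 198.] 659 (485.6, -317.2, 167.4, 82.2, -7.1) [0.09  0.109 0.121]
top top_box 0.33 [185. 196.] 1052 (513.2, 307.5, 153.4, 104.7, 12.1) [-0.001  0.009  0.046]
top rack 0.75 [183. 195.] 1011 (512.1, 305.0, 150.1, 100.5, 12.1) [0.    0.009 0.046]
top card 0.83 [276. 187.] 1878 (529.8, -34.5, 236.0, 125.0, 16.2) [-0.006  0.002  0.01 ]
top brush 0.79 [303. 181.] 405 (541.7, -149.6, 196.4, 40.1, 2.0) [0.009 0.017 0.026]
top screwdriver 0.79 [224. 210.] 191 (476.3, 152.7, 168.6, 25.5, 3.3) [0.012 0.021 0.03 ]
top screwdriver 0.46 [340. 196.] 272 (478.5, -298.8, 202.8, 55.2, -5.4) [0.026 0.059 0.074]
top glue 0.5 [212. 130.] 261 (749.6, 172.5, 57.7, 54.0, 47.0) [0.035 0.115 0.171]
top paint_tin 0.73 [290. 126.] 468 (755.3, -104.2, 82.7, 80.7, 44.3) [0.039 0.097 0.106]
top hammer 0.61 [336. 273.] 624 (243.2, -254.3, 265.1, 87.9, -4.8) [0.008 0.022 0.031]
top offcut 0.62 [197. 262.] 540 (255.3, 258.0, 125.2, 65.3, -20.4) [0.006 0.019 0.027]
```

View pics/a.png

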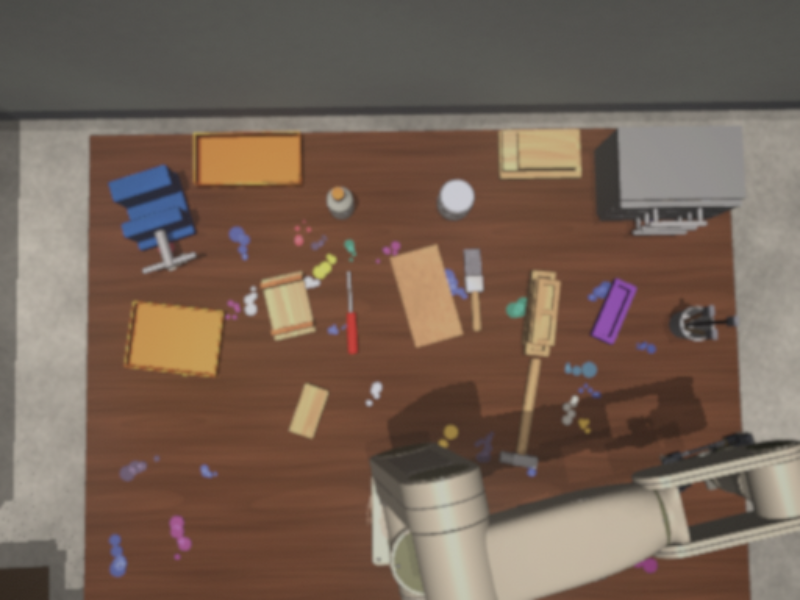

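View pics/b.png

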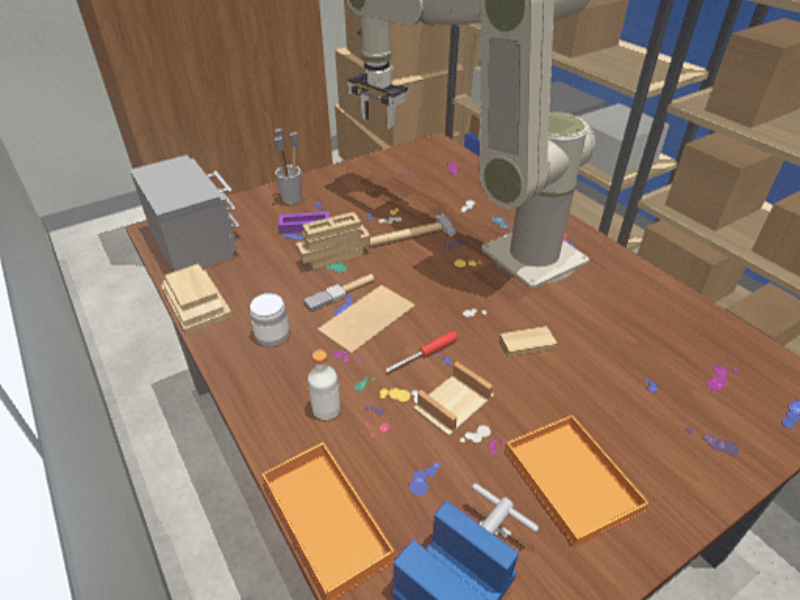

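```bash
cat >> h.py <<'E'
from scipy.spatial.transform import Rotation as R
def go(x,y,z,a,s=None):
    """x,y,z mm target TCP, a = deg of box long axis; prints tool shift & rotvec"""
    s=s or bot.get_state(); M=R.from_euler('xyz',s['eef_rot']).as_matrix(); a=np.radians(a)
    best=None
    for k in(1,-1):
        ty=k*np.array([-np.sin(a),np.cos(a),0]); tx=np.array([0,0,-1.]); T=np.stack([tx,ty,np.cross(tx,ty)],1)
        rv=np.degrees(R.from_matrix(M.T@T).as_rotvec())
        if best is None or np.linalg.norm(rv)<np.linalg.norm(best): best=rv
    sh=M.T@(np.array([x,y,z])/1000-s['tcp_pos'])
    print('shift',np.round(sh,4),'rot',np.round(best,2),'tcp',np.round(s['tcp_pos'],4),'q',np.round(s['qpos'],2),'t',round(s['time_s'],2)); print(np.round(M,3).tolist())
E
python3 -c "
from h import *
go(480,-299,330,-5.4)"
```

```text
shift [-0.1363 -0.1816 -0.3804] rot [21.2 -0.  -0. ] tcp [ 0.1634 -0.5774  0.1937] q [-1.38  0.13  1.49  0.    1.52 -0.09] t 0.7
[[0.0, 0.272, -0.962], [-0.0, -0.962, -0.272], [-1.0, 0.0, -0.0]]
```

Request:
{"op": "apply_moves", "data": {
  "commands": "-0.06 -0.02 -0.03 0 0 0 0.093;-0.11 -0.05 -0.08 5 0 0 0.093;-0.136 -0.08 -0.14 10 0 0 0.093;-0.136 -0.11 -0.2 15 0 0 0.093;-0.136 -0.14 -0.26 21.2 0 0 0.093;-0.136 -0.165 -0.32 21.2 0 0 0.093;-0.136 -0.1816 -0.38 21.2 0 0 0.093;-0.136 -0.1816 -0.38 21.2 0 0 0.093;-0.136 -0.1816 -0.38 21.2 0 0 0.093"
}}

```text
time_s: 1.82
tcp_pos: [0.4814, -0.2971, 0.3293]
eef_rot: [-1.328, 1.57, 1.723]
ft_force: [0.1, -1.4, 0.1]
width: 0.0928
```

```bash
python3 - <<'E'
from h import *
s=bot.get_state(); p,d=bot.snapshot('wrist'); Q=cloud('wrist',d,s)
cv2.imwrite('pics/c.png',cv2.resize(p[:,:,::-1],(800,600)))
for l in ['long_box','second_box','top_box','bottom_box','card']:
    for r in bot.regions_of('wrist',l)[:3]:
        m=r['region']; print(l,round(r['conf'],2),r['point'],m.sum(),rect(Q,m),np.round(np.nanpercentile(Q[m][:,2],[5,50,95]),3))
near=(abs(Q[...,0]-.48)<.12)&(abs(Q[...,1]+.3)<.06)
for lo,hi in((.105,.125),(.086,.101),(.055,.070),(.025,.038)):
    m=near&(Q[...,2]>lo)&(Q[...,2]<hi)
    m=cv2.morphologyEx(m.astype(np.uint8),cv2.MORPH_OPEN,np.ones((3,3)))>0
    if m.sum()>5: print(lo,m.sum(),rect(Q,m),np.nanmedian(Q[m][:,2]))
go(480,-299,200,-5.4)
E
```

```text
long_box 0.67 [257.4, 112.2] 550 (470.9, -296.8, 225.3, 52.3, -7.0) [0.037 0.063 0.065]
second_box 0.52 [239.8, 128.3] 58 (536.0, -280.5, 57.3, 10.1, -18.5) [0.095 0.096 0.097]
top_box 0.66 [253.2, 166.9] 3234 (482.7, -305.1, 150.5, 60.7, -7.6) [0.101 0.115 0.117]
bottom_box 0.86 [355.4, 149.4] 3015 (481.6, -490.3, 154.5, 69.9, -25.4) [0.004 0.024 0.033]
card 0.89 [111.9, 140.9] 8076 (533.5, -29.0, 235.8, 127.2, 15.1) [0.001 0.003 0.004]
0.105 1884 (483.0, -300.8, 150.0, 50.0, -7.8) 0.11555122169400742
0.055 432 (483.4, -298.4, 200.2, 52.5, -7.0) 0.06350545702355309
0.025 21 (567.1, -311.5, 8.6, 5.0, 84.7) 0.03738350984128558
shift [ 0.1298 -0.0012 -0.0011] rot [-0.1  -0.01 -0.02] tcp [ 0.4787 -0.3001  0.3298] q [-0.65  0.02  1.36 -0.    1.76  1.02] t 2.12
[[0.0, -0.096, -0.995], [-0.0, -0.995, 0.096], [-1.0, 0.0, -0.0]]
```

View pics/c.png

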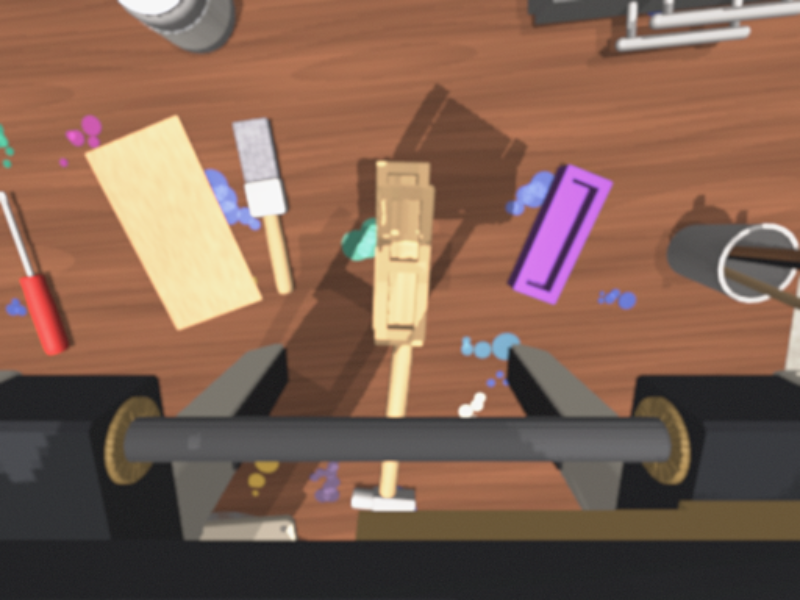

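The wrist view shows the stack at (405,255), the card at (175,225), the brush at (265,205), the purple look-alike at (560,235), and the hammer handle just short of the stack's near end. The arm was still settling, so I'll measure once more.

```bash
cat >> h.py <<'E'
def layers(cx,cy,zs,rx=.13,ry=.07,cam='wrist'):
    s=bot.get_state(); p,d=bot.snapshot(cam); Q=cloud(cam,d,s)
    near=(abs(Q[...,0]-cx)<rx)&(abs(Q[...,1]-cy)<ry)
    for lo,hi in zs:
        m=near&(Q[...,2]>lo)&(Q[...,2]<hi)
        m=cv2.morphologyEx(m.astype(np.uint8),cv2.MORPH_OPEN,np.ones((3,3)))>0
        if m.sum()>5: print(lo,m.sum(),rect(Q,m),np.nanmedian(Q[m][:,2]))
    return p,Q
E
python3 - <<'E'
from h import *
p,Q=layers(.48,-.3,((.105,.125),(.09,.1),(.058,.070)))
go(482,-301,150,-7.3)
p,Q=layers(.53,-.03,((.001,.006),))
E
```

```text
0.105 1901 (483.0, -300.8, 150.0, 50.0, -7.9) 0.11551484858070565
0.058 424 (483.3, -299.1, 199.3, 53.6, -6.4) 0.06357497445486873
shift [ 0.1799  0.0006 -0.0032] rot [ 1.8  -0.01 -0.02] tcp [ 0.4788 -0.3001  0.3299] q [-0.65  0.02  1.36 -0.    1.76  1.02] t 2.17
[[0.0, -0.096, -0.995], [-0.0, -0.995, 0.096], [-1.0, 0.0, -0.0]]
0.001 6970 (534.6, -30.1, 231.2, 122.5, 14.5) 0.0026488851644727585
```

Request:
{"op": "apply_moves", "data": {
  "commands": "0.05 -0.0005 -0.0042 1.5 0 0 0.093;0.11 -0.0005 -0.0042 1.5 0 0 0.093;0.16 -0.0005 -0.0042 1.5 0 0 0.093;0.2 -0.0005 -0.0042 1.5 0 0 0.093;0.23 -0.0005 -0.0042 1.5 0 0 0.093;0.25 -0.0005 -0.0042 1.5 0 0 0.093;0.26 -0.0005 -0.0042 1.5 0 0 0.093;0.262 -0.0005 -0.0042 1.5 0 0 0.093;0.262 -0.0005 -0.0042 1.5 0 0 0.093;0.262 -0.0005 -0.0042 1.5 0 0 0.093"
}}

```text
time_s: 3.48
tcp_pos: [0.4846, -0.2995, 0.0689]
eef_rot: [2.622, 1.569, -0.64]
ft_force: [-0.3, -0.2, 0.2]
width: 0.0926
```

```bash
python3 - <<'E'
from h import *
p,d=bot.snapshot('wrist')
cv2.imwrite('pics/d.png',p[:,:,::-1])
go(483,-300,68,-7)
E
```

```text
shift [0.0007 0.0007 0.0014] rot [ 0.1  -0.08 -0.05] tcp [ 0.4844 -0.2994  0.0687] q [-0.64  0.14  1.71 -0.    1.29  1.05] t 3.52
[[0.001, -0.12, -0.993], [-0.001, -0.993, 0.12], [-1.0, 0.001, -0.001]]
```

View pics/d.png

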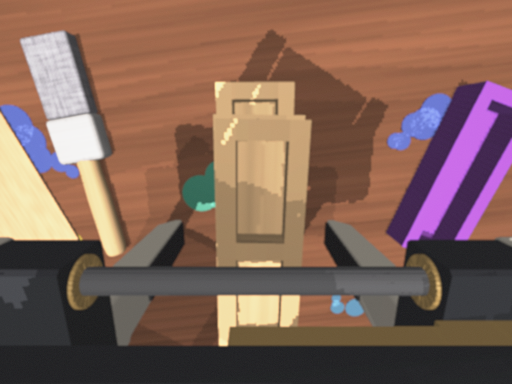

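The fingers straddle the stack at (258,240) evenly. I'll close.

Request:
{"op": "apply_moves", "data": {
  "commands": "0 0 0 0 0 0 0.04;0 0 0 0 0 0 0.04;0 0 0 0 0 0 0.04;0 0 0 0 0 0 0.04;0 0 0 0 0 0 0.04;0 0 0 0 0 0 0.04;-0.003 0 0 0 0 0 0.04;-0.008 0 0 0 0 0 0.04;-0.016 0 0 0 0 0 0.04;-0.025 0 0 0 0 0 0.04"
}}

```text
time_s: 4.78
tcp_pos: [0.4839, -0.299, 0.0934]
eef_rot: [2.833, 1.571, -0.429]
ft_force: [-0.3, 0.6, -1.1]
width: 0.053
```

```bash
python3 - <<'E'
from h import *
p,d=bot.snapshot('scene')
cv2.imwrite('pics/e.png',cv2.resize(p[60:210,140:340,::-1],(800,600),interpolation=cv2.INTER_NEAREST))
s=bot.get_state(); print(s['width'],s['ft_force'])
go(534,-30,200,14.5)
E
```

```text
0.05320114122686265 [-0.52505556 -0.47930073  0.10773108]
shift [-0.1053 -0.2734 -0.0168] rot [-21.4   -0.1   -0.09] tcp [ 0.4847 -0.2996  0.095 ] q [-0.64  0.11  1.69  0.    1.34  1.05] t 4.83
[[0.002, -0.12, -0.993], [-0.001, -0.993, 0.12], [-1.0, 0.001, -0.002]]
```

View pics/e.png

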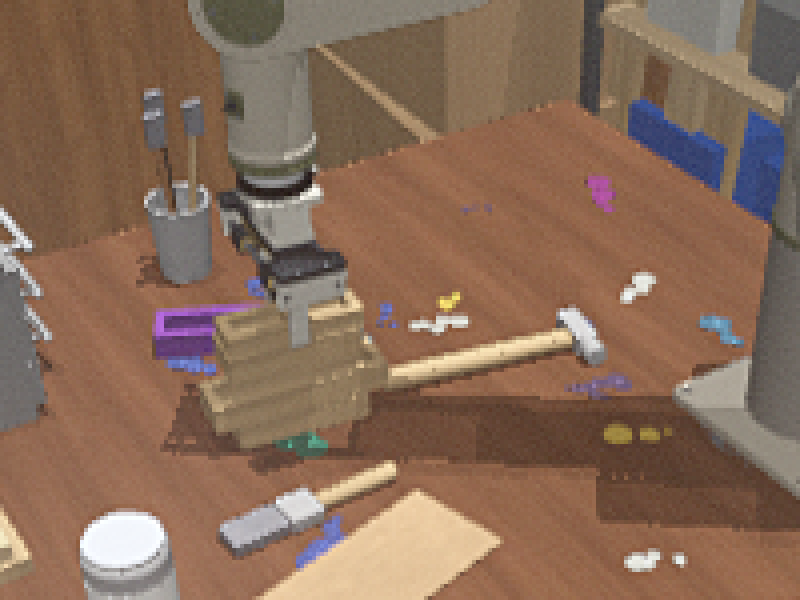

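The crop shows the stack at (290,375) with the gripper on it, but I can't tell whether there is a gap. I'll check by depth.

```bash
python3 - <<'E'
from h import *
p,Q=layers(.48,-.3,((.135,.15),(.105,.132),(.085,.101),(.058,.070),(.026,.036)))
p,Q=layers(.48,-.3,((.135,.15),(.105,.132),(.085,.101),(.058,.070)),cam='scene')
E
```

```text
0.135 10429 (493.3, -299.2, 130.7, 82.8, -7.9) 0.14348724605230978
0.105 6675 (490.9, -298.7, 141.4, 78.8, -7.7) 0.12946855350999648
0.058 1358 (572.8, -309.1, 54.2, 18.7, 83.1) 0.06370538751334677
0.135 161 (482.8, -293.1, 149.9, 80.4, -21.2) 0.14242795104032624
0.105 185 (495.6, -275.6, 154.5, 50.3, -23.9) 0.11918853264695684
0.058 83 (486.0, -282.4, 200.3, 59.9, -13.8) 0.06280537349021398
```

Request:
{"op": "apply_moves", "data": {
  "commands": "-0.01 0 0 0 0 0 0.04;-0.025 0 0 0 0 0 0.04;-0.045 -0.003 0 0 0 0 0.04;-0.058 -0.012 -0.001 -1 0 0 0.04;-0.06 -0.03 -0.002 -2.5 0 0 0.04;-0.06 -0.055 -0.0035 -4.5 0 0 0.04;-0.06 -0.085 -0.005 -7 0 0 0.04;-0.06 -0.115 -0.007 -9 0 0 0.04;-0.06 -0.145 -0.009 -11.5 0 0 0.04;-0.06 -0.175 -0.011 -14 0 0 0.04"
}}

```text
time_s: 6.18
tcp_pos: [0.5154, -0.1242, 0.152]
eef_rot: [-0.704, 1.57, 2.565]
ft_force: [0.1, 0.4, -1.2]
width: 0.053
```

```bash
python3 - <<'E'
from h import *
go(534,-30,100,14.5)
E
```

```text
shift [ 0.0521 -0.0911 -0.0305] rot [-7.21  0.04  0.04] tcp [ 0.5154 -0.1242  0.152 ] q [-0.33 -0.03  1.73  0.    1.44  1.11] t 6.17
[[-0.001, 0.127, -0.992], [0.001, -0.992, -0.127], [-1.0, -0.001, 0.001]]
```

Request:
{"op": "apply_moves", "data": {
  "commands": "0 -0.028 -0.009 -2.5 0 0 0.04;0 -0.055 -0.018 -4.5 0 0 0.04;0.005 -0.076 -0.025 -6.2 0 0 0.04;0.02 -0.088 -0.029 -7 0 0 0.04;0.04 -0.0915 -0.0305 -7.2 0 0 0.04;0.065 -0.0915 -0.0305 -7.2 0 0 0.04;0.09 -0.0915 -0.0305 -7.2 0 0 0.04;0.11 -0.0915 -0.0305 -7.2 0 0 0.04;0.12 -0.0915 -0.0305 -7.2 0 0 0.04;0.12 -0.0915 -0.0305 -7.2 0 0 0.04"
}}

```text
time_s: 7.42
tcp_pos: [0.5336, -0.0317, 0.0315]
eef_rot: [-0.397, 1.569, 2.994]
ft_force: [0.2, 0.1, -0.8]
width: 0.0531
```

```bash
python3 - <<'E'
from h import *
import time
bot.snapshot('top')
go(534,-30,8,14.5)
E
```

```text
shift [ 0.0245 -0.002   0.    ] rot [-0.19  0.02  0.01] tcp [ 0.5345 -0.0319  0.0325] q [-0.16  0.1   1.83  0.    1.22  1.17] t 7.47
[[-0.0, 0.247, -0.969], [0.0, -0.969, -0.247], [-1.0, -0.0, 0.0]]
```

Request:
{"op": "apply_moves", "data": {
  "commands": "0.008 0 0 0 0 0 0.04;0.015 0 0 0 0 0 0.04;0.019 0 0 0 0 0 0.04;0.021 0 0 0 0 0 0.04;0.0225 0 0 0 0 0 0.04;0.0235 0 0 0 0 0 0.04;0.0235 0 0 0 0 0 0.04;0.0235 0 0 0 0 0 0.04"
}}

```text
time_s: 8.48
tcp_pos: [0.5349, -0.032, 0.0093]
eef_rot: [2.778, 1.571, -0.114]
ft_force: [0.2, 0.0, -2.2]
width: 0.0528
```

```bash
python3 - <<'E'
from h import *
s=bot.get_state();print(s['tcp_pos'],s['ft_force'])
bot.snapshot('top')
s=bot.get_state();print(s['tcp_pos'],s['ft_force'])
E
```

```text
[ 0.53485231 -0.03202759  0.00929693] [ 0.15688524  0.04488237 -2.20270971]
[ 0.53481878 -0.0320368   0.00927818] [ 0.04939315  0.09304196 -1.59620825]
```

Request:
{"op": "apply_moves", "data": {
  "commands": "0.0007 0 0 0 0 0 0.04;0.0014 0 0 0 0 0 0.04;0.0016 0 0 0 0 0 0.04;0.0016 0 0 0 0 0 0.04"
}}

```text
time_s: 9.02
tcp_pos: [0.5347, -0.032, 0.0075]
eef_rot: [-0.454, 1.571, 2.937]
ft_force: [-0.5, 0.2, -2.2]
width: 0.0534
```

Request:
{"op": "apply_moves", "data": {
  "commands": "0.0005 0 0 0 0 0 0.04;0.001 0 0 0 0 0 0.04;0.0012 0 0 0 0 0 0.04;0.0012 0 0 0 0 0 0.04"
}}

```text
time_s: 9.52
tcp_pos: [0.5348, -0.032, 0.0067]
eef_rot: [2.776, 1.571, -0.116]
ft_force: [-2.8, -0.2, 3.4]
width: 0.0534
```

Request:
{"op": "apply_moves", "data": {
  "commands": "0 0 0 0 0 0 0.06;0 0 0 0 0 0 0.07;0 0 0 0 0 0 0.093;0 0 0 0 0 0 0.093;-0.01 0 0 0 0 0 0.093;-0.04 0 0 0 0 0 0.093;-0.09 0 0 0 0 0 0.093;-0.14 0 0 0 0 0 0.093;-0.19 0 0 0 0 0 0.093;-0.21 0 0 0 0 0 0.093"
}}

```text
time_s: 10.78
tcp_pos: [0.5365, -0.0323, 0.221]
eef_rot: [2.739, 1.564, -0.153]
ft_force: [-0.2, 0.4, 0.2]
width: 0.0931
```

```bash
python3 - <<'E'
from h import *
go(483,-300,200,-7)
E
```

```text
shift [0.0209 0.2462 0.1181] rot [21.3  -0.36 -0.08] tcp [ 0.5365 -0.0323  0.221 ] q [-0.16 -0.06  1.63  0.    1.56  1.17] t 10.78
[[0.006, 0.247, -0.969], [-0.001, -0.969, -0.247], [-1.0, 0.002, -0.006]]
```

Request:
{"op": "apply_moves", "data": {
  "commands": "-0.04 0.04 0.02 4 0 0 0.093;-0.05 0.085 0.04 8 0 0 0.093;-0.05 0.13 0.06 12 0 0 0.093;-0.05 0.175 0.085 16 0 0 0.093;-0.05 0.22 0.105 19 0 0 0.093;-0.05 0.24 0.115 21.3 0 0 0.093;-0.05 0.2462 0.118 21.3 0 0 0.093;-0.05 0.2462 0.118 21.3 0 0 0.093;-0.05 0.2462 0.118 21.3 0 0 0.093"
}}

```text
time_s: 11.9
tcp_pos: [0.4817, -0.2984, 0.2664]
eef_rot: [-2.036, 1.57, 0.985]
ft_force: [-0.6, 0.3, 0.1]
width: 0.0929
```

```bash
python3 - <<'E'
from h import *
bot.snapshot('top');bot.snapshot('top')
p,Q=layers(.48,-.3,((.055,.072),(.026,.036)))
p2,Q2=layers(.53,-.03,((.05,.062),(.025,.04),),.15,.1)
cv2.imwrite('pics/f.png',p[:,:,::-1])
go(483,-300,36,-7)
E
```

```text
0.055 2415 (483.1, -298.6, 200.7, 54.0, -6.6) 0.06352046019054552
0.05 2243 (535.1, -32.8, 149.8, 52.2, 13.2) 0.05448534262318827
0.025 570 (543.6, -56.4, 148.7, 3.7, 13.6) 0.033389286045496736
shift [ 0.2305  0.0008 -0.0015] rot [ 0.08 -0.01 -0.  ] tcp [ 0.4816 -0.299   0.2665] q [-0.65  0.02  1.47  0.    1.65  1.05] t 12.1
[[0.0, -0.12, -0.993], [-0.0, -0.993, 0.12], [-1.0, 0.0, -0.0]]
```

View pics/f.png

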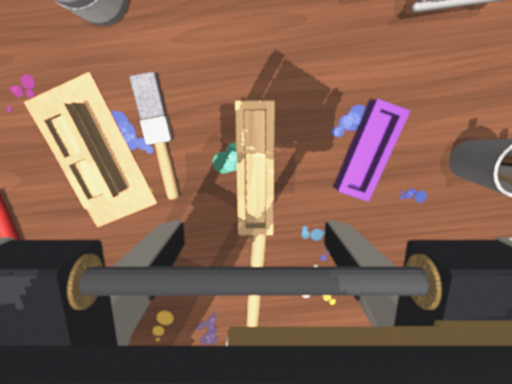

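The picture shows the pair on the card at (90,150) and the long box alone on the stack at (255,165). I'll descend on the long box.

Request:
{"op": "apply_moves", "data": {
  "commands": "0.05 -0.0005 -0.0014 0 0 0 0.093;0.1 -0.0005 -0.0014 0 0 0 0.093;0.15 -0.0005 -0.0014 0 0 0 0.093;0.19 -0.0005 -0.0014 0 0 0 0.093;0.215 -0.0005 -0.0014 0 0 0 0.093;0.226 -0.0005 -0.0014 0 0 0 0.093;0.2285 -0.0005 -0.0014 0 0 0 0.093;0.2285 -0.0005 -0.0014 0 0 0 0.093;0.2285 -0.0005 -0.0014 0 0 0 0.093"
}}

```text
time_s: 13.22
tcp_pos: [0.4835, -0.3001, 0.0393]
eef_rot: [2.62, 1.569, -0.644]
ft_force: [0.3, 0.3, 0.5]
width: 0.0927
```

Request:
{"op": "apply_moves", "data": {
  "commands": "0 0 0 0 0 0 0.04;0 0 0 0 0 0 0.04;0 0 0 0 0 0 0.04;0 0 0 0 0 0 0.04;0 0 0 0 0 0 0.04;0 0 0 0 0 0 0.04;-0.003 0 0 0 0 0 0.04;-0.01 0 0 0 0 0 0.04;-0.02 0 0 0 0 0 0.04;-0.03 0 0 0 0 0 0.04"
}}

```text
time_s: 14.48
tcp_pos: [0.4829, -0.2996, 0.0689]
eef_rot: [2.634, 1.57, -0.63]
ft_force: [0.3, -0.3, -0.4]
width: 0.0523
```

Request:
{"op": "apply_moves", "data": {
  "commands": "-0.02 0 0 0 0 0 0.04;-0.05 0 0 0 0 0 0.04;-0.09 0 0 0 0 0 0.04;-0.13 0 0 0 0 0 0.04;-0.15 0 0 0 0 0 0.04;-0.155 0 0 0 0 0 0.04;-0.155 0 0 0 0 0 0.04"
}}

```text
time_s: 15.35
tcp_pos: [0.4823, -0.2991, 0.2217]
eef_rot: [-0.535, 1.569, 2.484]
ft_force: [-0.1, -0.6, -1.3]
width: 0.0521
```

```bash
python3 - <<'E'
from h import *
bot.snapshot('top')
s=bot.get_state(); print(s['width'],s['ft_force'])
p,Q=layers(.48,-.3,((.2,.26),(.055,.072),(.024,.040)),cam='top')
p,Q=layers(.48,-.3,((.2,.26),(.055,.072),(.024,.040)))
go(512,306,200,12)
p,Q=layers(.512,.305,((.04,.05),(.004,.013)),.12,.12,cam='top')
E
```

```text
0.051796835377852644 [-0.29460647  0.42135773 -0.79940652]
0.2 489 (480.0, -299.5, 201.1, 57.0, -6.5) 0.23943202288296406
0.024 15 (454.3, -275.2, 11.6, 11.4, -2.6) 0.03047974727743541
0.2 19807 (487.3, -298.2, 190.4, 78.6, -6.0) 0.24033041501392263
shift [ 0.0219 -0.604   0.0437] rot [-19.     0.14   0.12] tcp [ 0.4818 -0.2988  0.2208] q [-0.65  0.03  1.54  0.    1.57  1.05] t 15.5
[[-0.003, -0.122, -0.993], [0.002, -0.993, 0.122], [-1.0, -0.002, 0.003]]
0.04 27 (512.1, 315.3, 125.5, 81.6, 6.5) 0.04452999780528821
0.004 83 (508.8, 311.2, 75.1, 58.4, 10.8) 0.007938333511107842
```

Request:
{"op": "apply_moves", "data": {
  "commands": "-0.005 -0.01 0.001 -0.5 0 0 0.04;-0.015 -0.03 0.003 -1.5 0 0 0.04;-0.02 -0.065 0.006 -3 0 0 0.04;-0.02 -0.115 0.011 -5 0 0 0.04;-0.02 -0.17 0.016 -7 0 0 0.04;-0.02 -0.225 0.021 -9 0 0 0.04;-0.02 -0.28 0.026 -11 0 0 0.04;-0.02 -0.33 0.031 -12 0 0 0.04;-0.02 -0.37 0.034 -13 0 0 0.04;-0.02 -0.398 0.0358 -13 0 0 0.04"
}}

```text
time_s: 16.8
tcp_pos: [0.4949, 0.1031, 0.244]
eef_rot: [-2.807, 1.569, 0.443]
ft_force: [0.3, -0.6, -1.9]
width: 0.0521
```

```bash
python3 - <<'E'
from h import *
for i in range(5): bot.snapshot('wrist')
for c in('wrist','top'):
    p,Q=layers(.512,.305,((.04,.05),(.004,.013)),.12,.10,cam=c)
    for r in bot.regions_of(c,'rack')[:1]:
        m=r['region']; print(c,r['conf'],r['point'],rect(Q,m&(Q[...,2]>.003)))
        m2=m&(Q[...,2]>.041)&(Q[...,2]<.05); print(rect(Q,m2))
        for n in(0,1):
            mm=m2&((Q[...,0]>.512) if n else (Q[...,0]<.512))
            if mm.sum()>5: print(mm.sum(),rect(Q,mm))
    if c=='wrist': cv2.imwrite('pics/g.png',p[:,:,::-1])
go(512,306,200,12)
E
```

```text
0.04 1271 (515.3, 307.3, 128.0, 101.1, 12.3) 0.04458676861187061
0.004 4825 (515.2, 307.7, 150.1, 101.7, 12.3) 0.007642049096261094
wrist 0.74 [120.9, 138.8] (515.2, 307.6, 150.1, 101.7, 12.2)
(515.4, 307.5, 127.9, 101.1, 12.1)
550 (458.8, 295.2, 100.3, 12.2, -77.8)
694 (571.9, 319.6, 101.1, 12.2, -77.6)
0.04 9 (461.5, 257.3, 7.7, 7.6, -88.6) 0.04465328468649399
0.004 110 (507.7, 300.5, 95.7, 72.8, 88.7) 0.008173293245366198
top 0.67 [181.8, 191.6] (512.1, 304.5, 145.8, 99.0, 12.6)
(512.4, 303.4, 128.3, 94.1, 12.6)
52 (455.8, 290.3, 92.4, 12.2, -77.4)
53 (568.4, 315.9, 94.0, 12.9, -78.1)
shift [ 0.043  -0.204  -0.0377] rot [-6.07 -0.01 -0.01] tcp [0.4956 0.0992 0.243 ] q [ 0.1  -0.14  1.67 -0.    1.61  1.56] t 17.25
[[0.0, 0.103, -0.995], [-0.0, -0.995, -0.103], [-1.0, 0.0, -0.0]]
```

View pics/g.png

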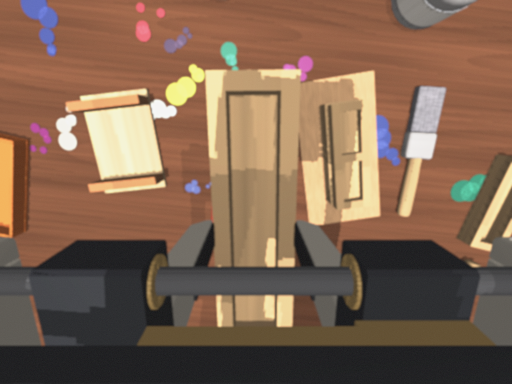

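The wrist view shows the rack clear at (123,140), the long box held level and centred, and the pair untouched on the card at (340,150).

Request:
{"op": "apply_moves", "data": {
  "commands": "0 -0.015 -0.003 -0.5 0 0 0.04;0 -0.045 -0.009 -1.5 0 0 0.04;0 -0.085 -0.017 -2.7 0 0 0.04;0 -0.125 -0.025 -3.9 0 0 0.04;0.005 -0.16 -0.032 -5 0 0 0.04;0.02 -0.185 -0.037 -5.8 0 0 0.04;0.045 -0.199 -0.0395 -6.2 0 0 0.04;0.08 -0.2043 -0.0402 -6.2 0 0 0.04;0.11 -0.2043 -0.0402 -6.2 0 0 0.04;0.13 -0.2043 -0.0402 -6.2 0 0 0.04"
}}

```text
time_s: 18.5
tcp_pos: [0.5133, 0.3076, 0.1108]
eef_rot: [0.13, 1.569, -2.798]
ft_force: [1.0, 0.6, -0.2]
width: 0.052
```

```bash
python3 - <<'E'
from h import *
for i in range(3): bot.snapshot('wrist')
s=bot.get_state(); print(s['ft_force'],s['width'])
p,Q=layers(.514,.306,((.04,.05),(.004,.013)),.12,.10)
go(514.5,306.5,51,12.2)
E
```

```text
[ 0.65486396 -0.2265173  -0.212014  ] 0.052207961256716916
0.04 217 (571.4, 319.7, 100.0, 11.1, -77.8) 0.04466608884934703
0.004 267 (542.6, 264.2, 113.4, 3.9, 12.6) 0.00758050748603778
shift [0.0624 0.0011 0.0002] rot [-0.   -0.02  0.01] tcp [0.5144 0.3076 0.1134] q [0.45 0.18 1.58 0.   1.38 1.81] t 18.7
[[0.0, 0.211, -0.977], [0.0, -0.977, -0.211], [-1.0, -0.0, -0.0]]
```

Request:
{"op": "apply_moves", "data": {
  "commands": "0.015 0.0003 0 0 0 0 0.04;0.035 0.0003 0 0 0 0 0.04;0.049 0.0003 0 0 0 0 0.04;0.056 0.0003 0 0 0 0 0.04;0.059 0.0003 0 0 0 0 0.04;0.06 0.0003 0 0 0 0 0.04;0.061 0.0003 0 0 0 0 0.04;0.061 0.0003 0 0 0 0 0.04;0.061 0.0003 0 0 0 0 0.04"
}}

```text
time_s: 19.82
tcp_pos: [0.5145, 0.3072, 0.0522]
eef_rot: [-2.878, 1.57, 0.477]
ft_force: [0.3, -1.2, -1.4]
width: 0.0519
```

Request:
{"op": "apply_moves", "data": {
  "commands": "0.0005 0 0 0 0 0 0.04;0.001 0 0 0 0 0 0.04;0.001 0 0 0 0 0 0.04;0.001 0 0 0 0 0 0.04"
}}

```text
time_s: 20.32
tcp_pos: [0.5143, 0.3071, 0.0508]
eef_rot: [0.597, 1.571, -2.331]
ft_force: [0.2, -0.3, -1.5]
width: 0.0523
```

Request:
{"op": "apply_moves", "data": {
  "commands": "0.0006 0 0 0 0 0 0.04;0.0012 0 0 0 0 0 0.04;0.0014 0 0 0 0 0 0.04;0.0014 0 0 0 0 0 0.04"
}}

```text
time_s: 20.82
tcp_pos: [0.5144, 0.3071, 0.0507]
eef_rot: [3.049, 1.57, 0.12]
ft_force: [-4.8, -2.8, 8.8]
width: 0.0522
```

Contact, about 9 N. Release and rise.

Request:
{"op": "apply_moves", "data": {
  "commands": "-0.0006 0 0 0 0 0 0.04;-0.0006 0 0 0 0 0 0.06;-0.0006 0 0 0 0 0 0.075;-0.0006 0 0 0 0 0 0.093;-0.0006 0 0 0 0 0 0.093;-0.02 0 0 0 0 0 0.093;-0.06 0 0 0 0 0 0.093;-0.11 0 0 0 0 0 0.093;-0.16 0 0 0 0 0 0.093;-0.2 0 0 0 0 0 0.093"
}}

```text
time_s: 22.08
tcp_pos: [0.5148, 0.3073, 0.2539]
eef_rot: [-2.906, 1.567, 0.448]
ft_force: [0.6, -0.4, -0.3]
width: 0.0932
```

```bash
python3 - <<'E'
from h import *
for i in range(5): bot.snapshot('wrist')
p,Q=layers(.514,.306,((.068,.085),(.04,.05),(.004,.013)),.13,.10)
p,Q=layers(.514,.306,((.068,.085),),.13,.10,cam='top')
go(535,-32,230,13.4)
E
```

```text
0.068 2783 (515.2, 308.8, 199.6, 54.1, 12.6) 0.07652997491461527
0.04 468 (515.1, 307.7, 127.3, 99.4, 11.9) 0.04449687461469312
0.004 1548 (526.1, 310.1, 127.5, 100.1, 12.3) 0.00759288875197997
0.068 101 (512.6, 311.5, 201.2, 36.0, 4.0) 0.07533767746483733
shift [0.0184 0.3356 0.0506] rot [-1.2   0.13 -0.03] tcp [0.5135 0.3067 0.2481] q [0.45 0.11 1.41 0.   1.62 1.81] t 22.43
[[-0.002, 0.211, -0.977], [-0.001, -0.977, -0.211], [-1.0, 0.001, 0.002]]
```

The long box is on the rack within about 1 mm. Next I'll go above the pair.

Request:
{"op": "apply_moves", "data": {
  "commands": "0 0.03 0.004 0 0 0 0.093;0 0.08 0.012 0 0 0 0.093;0 0.13 0.02 0 0 0 0.093;0 0.18 0.027 0 0 0 0.093;0 0.23 0.035 -1 0 0 0.093;0 0.28 0.042 -1 0 0 0.093;0 0.32 0.048 -1.1 0 0 0.093;0 0.3356 0.0506 -1.1 0 0 0.093;0 0.3356 0.0506 -1.1 0 0 0.093"
}}

```text
time_s: 23.55
tcp_pos: [0.5353, -0.0319, 0.2485]
eef_rot: [-0.561, 1.569, 2.811]
ft_force: [0.4, 0.3, -0.9]
width: 0.0929
```

```bash
python3 - <<'E'
from h import *
for i in range(5): bot.snapshot('wrist')
p,Q=layers(.535,-.032,((.045,.062),(.031,.039)),.13,.10)
layers(.483,-.299,((.022,.036),),.12,.06)
cv2.imwrite('pics/i.png',p[:,:,::-1])
go(535,-32.5,7,13.3)
E
```

```text
0.045 2077 (534.0, -32.5, 149.6, 50.0, 13.4) 0.05451807967453581
0.022 1244 (496.1, -299.8, 122.0, 56.0, -8.6) 0.031018902481348948
shift [0.2425 0.0017 0.0012] rot [ 0.09 -0.    0.01] tcp [ 0.5358 -0.0306  0.2495] q [-0.15 -0.06  1.58  0.    1.62  1.18] t 23.9
[[0.0, 0.232, -0.973], [0.0, -0.973, -0.232], [-1.0, -0.0, -0.0]]
```

View pics/i.png

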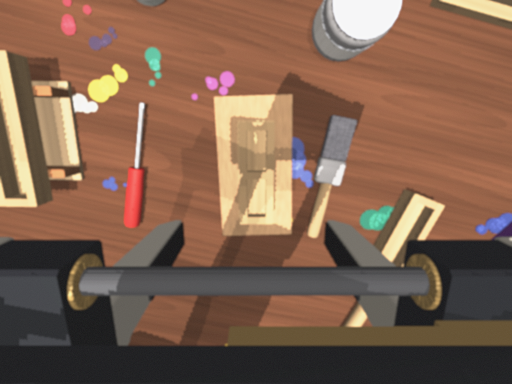

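The pair is centred under the gripper at (257,165) and the bottom box is visible at (410,225). I'll descend and grip.

Request:
{"op": "apply_moves", "data": {
  "commands": "0.05 0.0016 0.0015 0 0 0 0.093;0.1 0.0016 0.0015 0 0 0 0.093;0.15 0.0016 0.0015 0 0 0 0.093;0.19 0.0016 0.0015 0 0 0 0.093;0.22 0.0016 0.0015 0 0 0 0.093;0.235 0.0016 0.0015 0 0 0 0.093;0.24 0.0016 0.0015 0 0 0 0.093;0.2415 0.0016 0.0015 0 0 0 0.093;0.2415 0.0016 0.0015 0 0 0 0.093;0.2415 0.0016 0.0015 0 0 0 0.093"
}}

```text
time_s: 25.15
tcp_pos: [0.5355, -0.0337, 0.0089]
eef_rot: [2.757, 1.569, -0.152]
ft_force: [-0.1, 0.1, -0.4]
width: 0.093
```

Request:
{"op": "apply_moves", "data": {
  "commands": "0 0 0 0 0 0 0.04;0 0 0 0 0 0 0.04;0 0 0 0 0 0 0.04;0 0 0 0 0 0 0.04;0 0 0 0 0 0 0.04;0 0 0 0 0 0 0.04;0 0 0 0 0 0 0.04"
}}

```text
time_s: 26.02
tcp_pos: [0.5346, -0.0335, 0.0079]
eef_rot: [-0.919, 1.571, 2.455]
ft_force: [0.8, 0.1, 1.3]
width: 0.053
```

Request:
{"op": "apply_moves", "data": {
  "commands": "-0.004 0 0 0 0 0 0.04;-0.012 0 0 0 0 0 0.04;-0.025 0 0 0 0 0 0.04;-0.045 0 0 0 0 0 0.04;-0.07 0 0 0 0 0 0.04;-0.095 0 0 0 0 0 0.04;-0.12 0 0 0 0 0 0.04;-0.138 0 0 0 0 0 0.04;-0.147 0 0 0 0 0 0.04;-0.15 0 0 0 0 0 0.04"
}}

```text
time_s: 27.28
tcp_pos: [0.5347, -0.0335, 0.1582]
eef_rot: [2.843, 1.571, -0.066]
ft_force: [-0.4, -0.2, -1.2]
width: 0.0527
```

```bash
python3 - <<'E'
from h import *
s=bot.get_state(); print(s['ft_force'],s['width'])
bot.snapshot('wrist');bot.snapshot('wrist')
layers(.483,-.299,((.022,.036),),.12,.06)
layers(.535,-.032,((.19,.24),),.13,.06,cam='top')
go(480,-120,200,-2)
E
```

```text
[-0.41903432 -0.22069956 -1.18652503] 0.052685378822070576
0.022 1266 (528.6, -305.2, 57.1, 55.5, 81.9) 0.031144275068431593
0.19 125 (479.2, -47.6, 53.0, 44.0, -84.3) 0.20255835136051137
shift [-0.043   0.0718  0.0726] rot [15.3   0.1   0.02] tcp [ 0.534  -0.0335  0.1569] q [-0.16 -0.02  1.71 -0.    1.45  1.18] t 27.48
[[-0.002, 0.23, -0.973], [0.0, -0.973, -0.23], [-1.0, -0.001, 0.002]]
```

Request:
{"op": "apply_moves", "data": {
  "commands": "-0.006 0.003 0.007 1.5 0 0 0.04;-0.016 0.008 0.018 3.5 0 0 0.04;-0.028 0.014 0.032 6.5 0 0 0.04;-0.042 0.021 0.048 10 0 0 0.04;-0.054 0.028 0.065 13 0 0 0.04;-0.064 0.035 0.081 16 0 0 0.04;-0.07 0.041 0.094 18.5 0 0 0.04;-0.073 0.0435 0.1 20 0 0 0.04;-0.073 0.0442 0.1019 20.3 0 0 0.04;-0.073 0.0442 0.1019 20.3 0 0 0.04"
}}

```text
time_s: 28.72
tcp_pos: [0.4456, -0.0998, 0.2305]
eef_rot: [-0.44, 1.57, 2.58]
ft_force: [-0.3, 0.6, -1.0]
width: 0.0529
```

```bash
python3 - <<'E'
from h import *
for i in range(4): bot.snapshot('wrist')
p,Q=layers(.483,-.299,((.022,.036),),.12,.06)
layers(.483,-.299,((.027,.036),),.12,.06)
cv2.imwrite('pics/j.png',p[:,:,::-1])
go(483,-299,150,-7)
E
```

```text
0.022 2797 (460.4, -295.1, 193.8, 55.2, -8.3) 0.03123405440545235
0.027 2398 (482.4, -298.7, 150.1, 55.5, -8.0) 0.03142693590702003
shift [ 0.0807  0.1932 -0.0612] rot [0.03 0.02 0.01] tcp [ 0.4457 -0.0998  0.2307] q [-0.33 -0.28  1.81  0.    1.61  1.36] t 29.02
[[-0.0, -0.121, -0.993], [0.0, -0.993, 0.121], [-1.0, -0.0, 0.0]]
```

View pics/j.png

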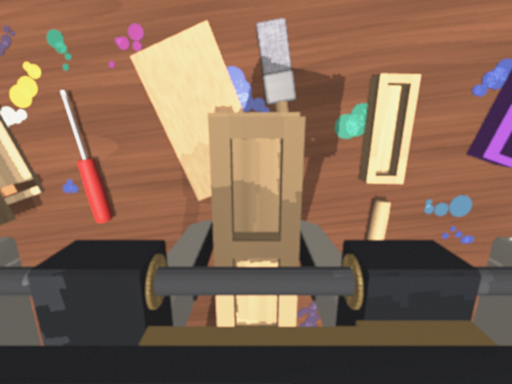

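The bottom box shows at (393,128), clear of the hammer handle whose end is at (380,205). The pair is held level.

Request:
{"op": "apply_moves", "data": {
  "commands": "0 0.006 -0.002 0 0 0 0.04;0 0.02 -0.006 0.1 0 0 0.04;0 0.045 -0.014 0.2 0 0 0.04;0 0.075 -0.0235 0.4 0 0 0.04;0 0.105 -0.033 0.6 0 0 0.04;0 0.135 -0.0425 0.8 0 0 0.04;0 0.16 -0.0505 0.9 0 0 0.04;0.01 0.18 -0.057 1 0 0 0.04;0.03 0.19 -0.06 1 0 0 0.04;0.055 0.1933 -0.0609 1 0 0 0.04"
}}

```text
time_s: 30.28
tcp_pos: [0.4824, -0.3004, 0.1745]
eef_rot: [0.273, 1.571, -3.009]
ft_force: [0.6, -0.2, -0.9]
width: 0.0528
```

Request:
{"op": "apply_moves", "data": {
  "commands": "0.03 0 0 0 0 0 0.04;0.06 0 0 0 0 0 0.04;0.085 0 0 0 0 0 0.04;0.1 0 0 0 0 0 0.04;0.109 0 0 0 0 0 0.04;0.113 0 0 0 0 0 0.04;0.113 0 0 0 0 0 0.04;0.113 0 0 0 0 0 0.04"
}}

```text
time_s: 31.28
tcp_pos: [0.4831, -0.2997, 0.0639]
eef_rot: [2.62, 1.569, -0.662]
ft_force: [0.4, 0.3, -1.1]
width: 0.0526
```

```bash
python3 - <<'E'
from h import *
for i in range(2): bot.snapshot('wrist')
go(482.8,-299,37,-8)
E
```

```text
shift [ 0.0267 -0.0006  0.0003] rot [ 0.01 -0.06 -0.03] tcp [ 0.483  -0.2996  0.0637] q [-0.65  0.14  1.72  0.    1.28  1.06] t 31.38
[[0.001, -0.139, -0.99], [-0.001, -0.99, 0.139], [-1.0, 0.001, -0.001]]
```

Request:
{"op": "apply_moves", "data": {
  "commands": "0.006 -0.0006 0.0003 0 0 0 0.04;0.014 -0.0006 0.0003 0 0 0 0.04;0.021 -0.0006 0.0003 0 0 0 0.04;0.0245 -0.0006 0.0003 0 0 0 0.04;0.026 -0.0006 0.0003 0 0 0 0.04;0.026 -0.0006 0.0003 0 0 0 0.04;0.026 -0.0006 0.0003 0 0 0 0.04"
}}

```text
time_s: 32.25
tcp_pos: [0.4826, -0.2988, 0.0371]
eef_rot: [2.671, 1.57, -0.611]
ft_force: [-0.2, -0.2, -1.3]
width: 0.0531
```

Request:
{"op": "apply_moves", "data": {
  "commands": "0.0005 0 0 0 0 0 0.04;0.001 0 0 0 0 0 0.04;0.001 0 0 0 0 0 0.04;0.001 0 0 0 0 0 0.04"
}}

```text
time_s: 32.75
tcp_pos: [0.4826, -0.2989, 0.0368]
eef_rot: [2.604, 1.57, -0.677]
ft_force: [-2.8, 2.1, 5.8]
width: 0.0527
```

Request:
{"op": "apply_moves", "data": {
  "commands": "-0.0006 0 0 0 0 0 0.04;-0.0006 0 0 0 0 0 0.06;-0.0006 0 0 0 0 0 0.075;-0.0006 0 0 0 0 0 0.093;-0.0006 0 0 0 0 0 0.093;-0.02 0 0 0 0 0 0.093;-0.06 0 0 0 0 0 0.093;-0.11 0 0 0 0 0 0.093;-0.17 0 0 0 0 0 0.093;-0.23 0 0 0 0 0 0.093"
}}

```text
time_s: 34.0
tcp_pos: [0.4821, -0.2985, 0.2695]
eef_rot: [2.641, 1.569, -0.64]
ft_force: [1.3, -0.2, -0.9]
width: 0.0927
```

```bash
python3 - <<'E'
from h import *
for i in range(5): bot.snapshot('wrist')
p,Q=layers(.483,-.299,((.075,.095),(.058,.07),(.026,.04)),.12,.06)
cv2.imwrite('pics/k.png',p[:,:,::-1])
p,Q=layers(.483,-.299,((.075,.095),(.026,.066),),.12,.08,cam='scene')
cv2.imwrite('pics/l.png',cv2.resize(p[100:280,150:390,::-1],(800,600),interpolation=cv2.INTER_CUBIC))
E
```

```text
0.075 2161 (482.8, -298.5, 149.3, 50.0, -8.0) 0.08351634568127053
0.058 305 (481.0, -298.7, 126.1, 25.6, -8.4) 0.0693434096654561
0.075 207 (479.9, -296.3, 151.7, 56.2, -6.6) 0.08304799328917534
0.026 247 (490.4, -271.3, 155.1, 40.6, -19.6) 0.047382786860379555
```

View pics/k.png

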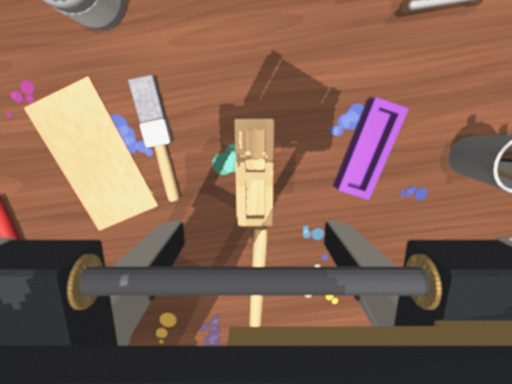

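View pics/l.png

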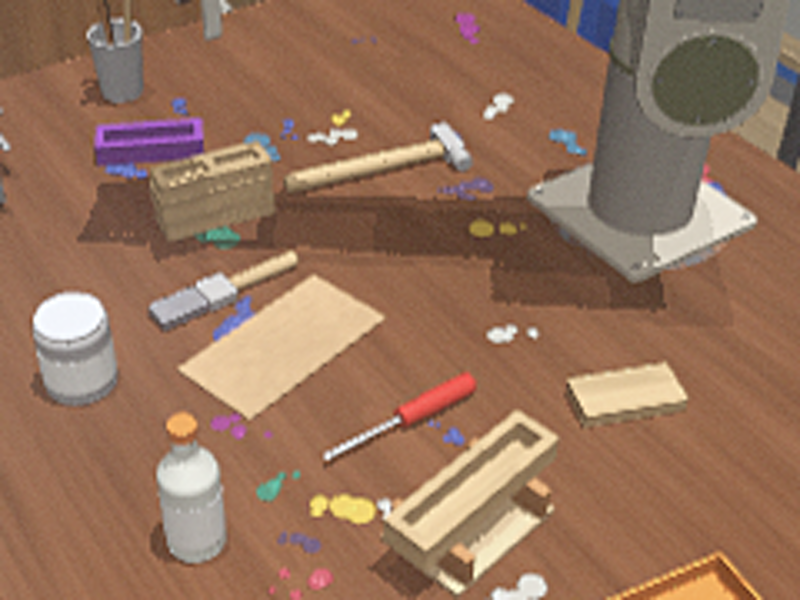

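The three remaining boxes are squarely stacked at (213,188) with the divided one on top. The long box lies upright on the rack at (470,490), and the tools haven't moved.

```bash
python3 -c "
from bench import bot
print(bot.hand_in())"
```

```text
the job is handed in; nothing more can be done
None
```

The job is done and handed in at about 34 s. I lifted the second and top boxes off together and set them on the card. Then I laid the long box upright on the rack and put the pair back on the bottom box, with the divided one on top.

**Long box:** its centre measures (515.2, 308.8) mm against the rack's (515.1, 307.7) mm, with yaw 12.6° against about 12.2°. Its top is at 76.5 mm, where 77 mm is expected.

**Stack:** the top box measures (482.8, -298.5) mm at yaw -8.0°, and the bottom box, measured just before the pair went back, (482.4, -298.7) mm at the same yaw. The top is at 83.5 mm, where 84 mm is expected. Whether the bottom box shifted I can't say exactly. It was first measured only after the long box came off, and it was within about 1 mm and 1–1.5° of where the long box had stood on it.

**Surroundings:** the last pictures show the tools and paints in view undisturbed and the gripper clear of everything. The largest force I read on contact was about 9 N.

**Disagreement:** the top camera put the rack about 3 mm away from where the wrist camera did. I used the wrist camera because it had a closer view.

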